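# Hold a support bar against a sprung stop for fastening

### The job

Two look-alike square aluminium bars lie on the counter: put the shorter one away in the short row of the two-row rack and let go of it. Then lay the longer bar flat in the saddles of the jig and push it endwise against the sprung brass stop, with a steady 10 N or so, so that the stop's pointer stands about midway between the two raised marks. Finish while still holding it pressed like that, so that a colleague can tighten the clamp screw; never ram the stop, and leave the beaker, the white bottle and the tube clip alone.

Things in the scene. Friction and masses are not known exactly. Their poses are not given: they have to be found in the camera images.
- long_bar_center (a point): Centre of the longer loose bar: square aluminium bar, 110 x 24 x 24 mm, about 0.15 kg, small dark holes in its ends and top; starts flat on the counter (centre 12 mm up). Its x axis runs along the bar, z up. Both ends are alike.
- short_bar_center (a point): Centre of the shorter loose bar: 76 x 24 x 24 mm, about 0.11 kg, otherwise like the longer one; x along the bar, z up.
- long_bar: The longer bar itself; origin at the centre of its underside.
- short_bar: The shorter bar itself; origin at the centre of its underside.
- rack: Fixed grey rack, plate 140 x 120 x 8 mm, origin at the centre of its underside, x along its two rows, z up. A row is a dark steel bed 16 mm wide, top 32 mm above the counter, with two saddles: cheeks 27 mm apart, 9 mm high, then flared outward to 14 mm above the bed, 44 mm wide overall. Between the saddles fingers have free room both sides of the bed down to the plate.
- short_place (a point): Where the centre of a bar lies when seated in the rack's short row (12 mm above the bed); x along the row, z up. Saddles span 26 to 38 mm either side of the middle; end tabs (4 mm thick, 10 mm above the bed) have inner faces 44 mm from it, so the short bar has 6 mm to spare at each end.
- long_place (a point): The same point of the rack's long row, 70 mm to the -y side of short_place in the rack's frame; saddles 39 to 53 mm from the middle, end tabs 61 mm from it. It stays empty.
- jig: Fixed jig, grey base plate 210 x 80 x 10 mm, origin at the centre of its underside; x along the jig in the pressing direction, toward the stop (away from the robot); z up. Bed and saddles like the rack's. Right of the stop (-y) is the clamp screw (52 mm high, x = 26 to 41 mm), left of it a scale strip with two marks (60 mm high), beyond it the dark housing (62 mm high).
- jig_seat (a point): Where the centre of the long bar lies when it is seated in the jig's saddles and pressed to 10 mm of stop travel: 44 mm above the jig's origin, 12 mm above the bed, same axes as the jig. Saddles span x = -58 to -42 and +26 to +40 mm; between them fingers have free room both sides of the bed down to the base plate.
- stop_face (a point): Centre of the face of the sprung brass stop (30 x 30 mm plate, 8 mm thick) that the bar's end touches, same axes as jig_seat. At rest it is 45 mm to the +x side of jig_seat, so the bar first touches it with its centre 10 mm short of jig_seat.
- jig_stop (a joint): Travel of the sprung stop in m: 0 at rest, growing as it is pushed along the jig's +x, hard end at 0.020. The spring gives 1 N per mm from zero, so 0.010 is 10 N. The pointer passes the first mark at 0.006 and the second at 0.014.
- beaker: Bystander: glass beaker, 54 mm wide, 68 mm high, beyond the bars. Leave alone.
- bottle: Bystander: white plastic bottle with black cap, 56 mm wide, 123 mm high, right of the jig. Leave alone.
- clip: Bystander: white plastic tube clip, 38 x 76 x 20 mm, lying beyond the jig. Leave alone.
Mind the look-alikes: they are no part of the job. What is shaped like the long_bar but red is not meant.

How it is judged:
By the outcome, as a careful person would: the job done as asked, in the order asked, and still so for the second after the job is handed in, while the arm keeps its last pose, push and grip.
It also fails if it takes over 48 s, if anything falls off the work surface, if the arm or the gripper's body presses on something with over 40 N, if the wrist force passes 120 N, or if a joint passes its speed limit or range.

### The arm

A 6-joint arm with a two-finger parallel gripper is mounted at the origin on a cart in front of the work surface, level with it; the furniture and walls round the work are solid. World frame = base frame: x ahead of the robot, y to its left, z up, the work surface at z = 0. Lengths are in m, angles in rad, forces in N, time in s.
With the tool pointing down it reaches from about 0.425 to 0.95 m from the base axis. Payload 3.5 kg.
Tool frame: the origin (TCP) lies midway between the tips of the shut fingers; the grasp point (between the pads) lies ctrl.grasp_offset behind it (ctrl.grasp_offset is the distance from the TCP to the grasp point, in m); x points along the fingers, y is the direction in which the jaws open and shut, and the axes are right-handed (so a half turn about x gives the same grasp; the last joint's range is limited). The gripper opens to 85 mm and grips with 20 to 120 N. Pads are 22 mm wide; open, the fingers measure 114 mm over their backs; the gripper's body (76 mm by 85 mm) begins 54 mm behind the grasp point. The pads swing forward as they close: fully open they stand 13 mm farther back than shut.
Start: joints at [-1.376, 0.286, 1.577, -0, 1.279, -0.15], TCP at [0.228, -0.635, 0.211] pointing down, gripper open.
Joint ranges: [-2.77, 2.77], [-0.9, 2.22], [0.21, 2.48], [-1.53, 4.67], [0.24, 2.81], [-2.84, 2.84]. Speed limits (rad/s): [2.79, 2.79, 3.14, 3.14, 3.14, 3.14].

### API

Orientations are given as a unit quaternion [x, y, z, w].
In Python, from plant import readout, read_camera, sign_off, ctrl gives the robot as it stands.
- The arm moves only by the tool drive_tool, never from a script. Its argument "steps" is a list of rows, each a list of 5 numbers: the shift along the tool's x, y, z in cm, then the turn about the tool's x in degrees, then the opening, from 0 (shut) to 1 (fully open). A call has 1 to 10 rows; each row shifts and turns the commanded pose from where the row before left it, along the tool's axes as they then stand; what a row does not reach is not made up. A row lasts 1/10 s, in which the tool goes at most 50 mm and 8.59 degrees, less where a joint would pass 70% of its speed; a pose out of reach is approached as far as the arm can. A call is refused whole if a number of a shift passes 5 or a number of a turn 8.59, either way. A call with a gripper value outside its range is refused whole. The fingers move at their own pace and stop on an object; "force" is the grip in N (left out, the last holds). Time passes only in rows, so rows that do not move let the fingers close. It gives the time, the measured TCP pose, the force and the opening at its end, in the units of the state.
- readout.get_state(): the state, without advancing time (a new reading comes with each control period).
- read_camera(name): name is "scene" or "top" or "wrist"; returns a dict with "frame" (480x640x3 uint8, red, green, blue), "vertical_fov" (degrees; the focal length in pixels is half the picture's height over the tangent of half this angle, whatever the lens; pixels are square), "cx", "cy" (the principal point, pixels), "eye" and "orientation" of the camera in the world. Camera axes: x right, y up, looking along -z (the intrinsics and any distortion apply to the point x, -y, -z); pixel columns grow to the right and rows downward; lengths in m; the calibration is good to about 2 mm. A picture is of the moment at which its call begins. There is no depth.
- sign_off(): hands the job in, once; it reports no verdict.
The state is a dict: "time": time; "qpos": joint angles; "dq": joint speeds; "joint_efforts": joint torques, N m; "eef_pos": TCP position; "tcp_rot": TCP orientation; "contact_force": force on the tool from outside, world axes, zero at the start; "wrist_torque": the same for the moment, N m; "opening": opening from 0.0 (shut) to 1.0 (fully open).
Only numpy, scipy, OpenCV 4.12 (cv2) and the standard library are available. Lean on these libraries where they do the work, as an engineer would, in place of code of your own. Each camera call takes 0.05 s, during which the arm holds its last target. There are 200 camera calls.

## Working session

There is one attempt and no reset: what is moved stays moved. The work goes in short steps, Python scripts to look and compute and a tool call to move; the robot and the scene stay as the last step left them, time stands still between calls to the robot, and variables do not carry over. Pictures are saved under pics/ and viewed, about 8 in all and at most 12, crops included, and the job is handed in when it is done.

Besides the shell and the picture viewer there is one more tool, called after "Call:" by a JSON object that holds its "method" and its "body". drive_tool: Moves the arm, as the interface text tells. Its arguments: {"type":"object","properties":{"steps":{"type":"array","items":{"type":"array","items":{"type":"number"}}},"force":{"type":"number"}},"required":["steps"]}

```bash
mkdir -p pics; ls
python3 - <<'E'
from plant import readout, read_camera, ctrl
import cv2,pickle
print(readout.get_state()); print(ctrl.grasp_offset)
for n in ("scene","top"):
    c=read_camera(n); pickle.dump(c,open(n+'.pkl','wb')); cv2.imwrite(f'pics/{n}0.png',c['frame'][:,:,::-1])
    print({k:v for k,v in c.items() if k!='frame'})
E
```

```text
pics
{'time': 0.0, 'qpos': array([-1.37600376e+00,  2.87232278e-01,  1.57820045e+00,  2.01970767e-05,
        1.27859404e+00, -1.49990581e-01]), 'dq': array([-9.42064944e-04, -6.50759353e-05, -6.92023727e-04,  1.05574914e-05,
       -1.21247411e-04,  7.77501769e-05]), 'joint_efforts': array([-3.14700328e-04, -4.05981302e+01, -2.92625356e+01, -1.87594892e-04,
        5.82937835e-03,  1.23159968e-06]), 'eef_pos': array([ 0.22804397, -0.63455273,  0.20959013]), 'tcp_rot': array([-0.69661297, -0.12215477,  0.69663786, -0.12043371]), 'contact_force': array([-0.10405464, -0.05944328, -0.72364611]), 'wrist_torque': array([-0.01545828,  0.0014126 , -0.012371  ]), 'opening': 1.0003545420731468}
0.0187
{'vertical_fov': 45.701465080305255, 'cx': 311.61802477242253, 'cy': 232.67126513076622, 'eye': array([-0.12451407,  0.55308178,  1.42814459]), 'orientation': array([-0.11096243,  0.30435894,  0.88447101, -0.33580354])}
{'vertical_fov': 54.190760871945756, 'cx': 316.11283861585844, 'cy': 239.0803835128614, 'eye': array([ 0.50932727, -0.29283162,  1.27423334]), 'orientation': array([ 0.01830866, -0.00564368, -0.70432311,  0.70962096])}
```

View pics/top0.png

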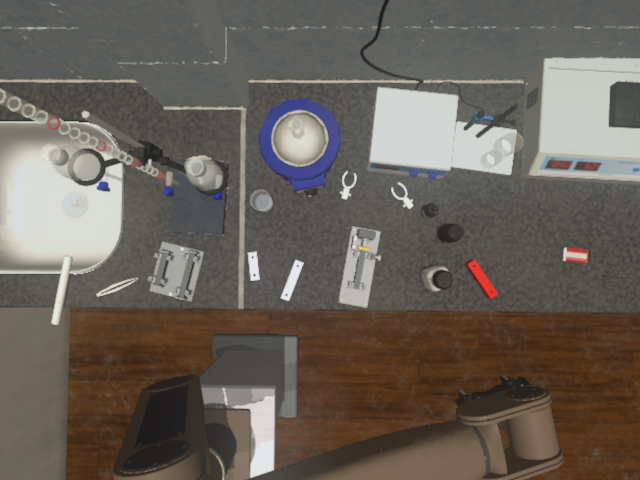

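View pics/scene0.png

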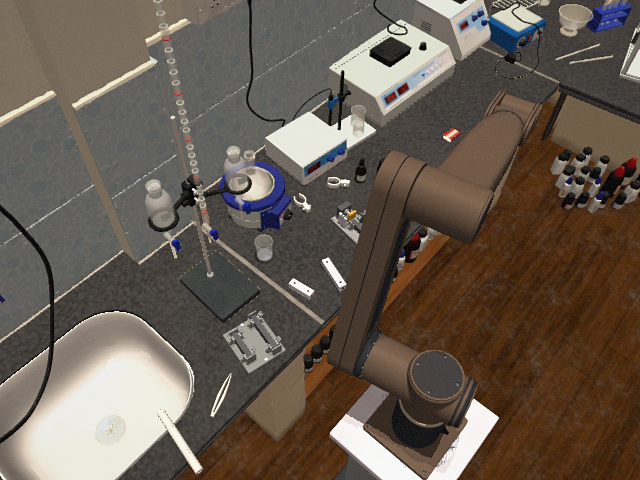

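Candidates: short bar (253,266), long bar (292,280), red look-alike (482,279; not meant). Rack at (176,271); jig at (361,267), with brass at (363,247). In the scene view the bars are at (301,288) and (334,273).

```bash
cat > h.py <<'E'
import numpy as np,cv2
from scipy.spatial.transform import Rotation as R
def foc(c): return c['frame'].shape[0]/2/np.tan(np.radians(c['vertical_fov']/2))
def ray(c,uv):
    uv=np.atleast_2d(uv).astype(float); f=foc(c)
    d=np.c_[(uv[:,0]-c['cx'])/f,-(uv[:,1]-c['cy'])/f,-np.ones(len(uv))]
    return R.from_quat(c['orientation']).apply(d)
def plane(c,uv,z):
    d=ray(c,uv); return c['eye']+d*((z-c['eye'][2])/d[:,2])[:,None]
def proj(c,p):
    q=R.from_quat(c['orientation']).inv().apply(np.atleast_2d(p)-c['eye']); f=foc(c)
    return np.c_[c['cx']+f*q[:,0]/-q[:,2],c['cy']-f*q[:,1]/-q[:,2]]
def blob(c,mask,z,near=None):
    "min-area rectangles of contours, on plane z"
    out=[]
    for k in cv2.findContours(mask.astype(np.uint8),cv2.RETR_EXTERNAL,cv2.CHAIN_APPROX_NONE)[0]:
        if cv2.contourArea(k)<60: continue
        px=k[:,0]; w=plane(c,px,z)[:,:2]
        r=cv2.minAreaRect((w*1000).astype(np.float32)); b=cv2.boxPoints(r)
        e=max((b[1]-b[0],b[2]-b[1]),key=np.linalg.norm)
        out.append((px.mean(0).round(),np.round(r[0],1),np.round(sorted(r[1]),1),round(np.degrees(np.arctan2(e[1],e[0]))%180,1)))
    return out
E
python3 - <<'E'
from h import *; import pickle
c=pickle.load(open('top.pkl','rb')); f=c['frame']; 
hsv=cv2.cvtColor(f,cv2.COLOR_RGB2HSV)
m=(hsv[...,2]>190)&(hsv[...,1]<40); m[:,:240]=0;m[:,310:]=0;m[:245]=0;m[305:]=0
for b in blob(c,m,.024): print(b)
print(plane(c,[[176,271],[361,267]],.03))
s=pickle.load(open('scene.pkl','rb'))['frame']
a=cv2.resize(f[225:315,140:300],None,fx=4.9,fy=4.9,interpolation=cv2.INTER_CUBIC)[:,:,:]
b=cv2.resize(f[220:315,310:400],None,fx=4,fy=4,interpolation=cv2.INTER_CUBIC)
cv2.imwrite('pics/a.png',a[:,:,::-1]);
E
```

```text
(array([292., 280.]), array([ 442.3, -206.3]), array([ 23.5, 109.1]), np.float32(159.3))
(array([253., 266.]), array([ 478.7, -103.4]), array([23.3, 74.8]), np.float32(7.1))
[[ 0.46370235  0.1020416   0.03      ]
 [ 0.47839308 -0.38967252  0.03      ]]
```

View pics/a.png

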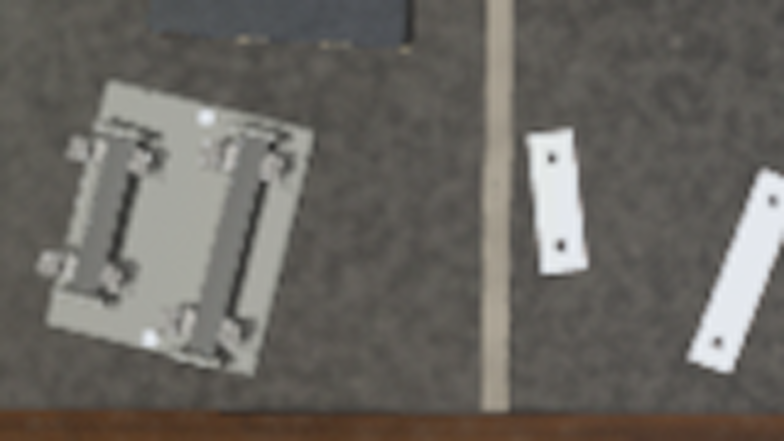

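Crop: short bar (2 holes, short) and long bar (at right) clearly differ; the short row is the left one in the rack (+y side). The measured lengths of 75 and 109 mm confirm which is which. Now the rack and jig plates.

Run:
```python
from h import *; import pickle
c=pickle.load(open('top.pkl','rb')); f=c['frame']; hsv=cv2.cvtColor(f,cv2.COLOR_RGB2HSV)
for n,(u0,u1,v0,v1),z,p in (('rack',(145,210,238,308),.008,(176,255)),('jig',(335,385,222,308),.010,(350,298))):
    print(n,hsv[p[1]-1:p[1]+2,p[0]-1:p[0]+2].reshape(-1,3).mean(0))
    m=np.zeros(f.shape[:2],np.uint8); m[v0:v1,u0:u1]=(hsv[v0:v1,u0:u1,2]>120)
    m=cv2.morphologyEx(m,cv2.MORPH_CLOSE,np.ones((5,5)))
    for b in blob(c,m,z): print(b)
    cv2.imwrite(f'pics/m_{n}.png',m*255)
a=cv2.resize(f[215:310,140:210],None,fx=6,fy=6); b=cv2.resize(f[215:310,325:385],None,fx=6,fy=6,interpolation=cv2.INTER_CUBIC)
ma=sum(cv2.imread(f'pics/m_{n}.png',0) for n in('rack','jig'))
ma=cv2.cvtColor(cv2.resize(ma[215:310,140:210],None,fx=2,fy=2),cv2.COLOR_GRAY2BGR);mb=cv2.imread('pics/m_jig.png')[215:310,325:385]
o=np.zeros((570,760,3),np.uint8); o[:,:360]=b[:,:,::-1]; o[:190,370:510]=ma; o[200:390,370:490]=cv2.resize(mb,None,fx=2,fy=2)
cv2.imwrite('pics/b.png',o)
```

```text
rack [ 34.11111111  10.77777778 168.        ]
(array([175., 271.]), array([464. , 114.2]), array([131.8, 140.8]), np.float32(166.4))
jig [ 19.88888889   9.33333333 187.88888889]
(array([360., 266.]), array([ 478.5, -391.7]), array([ 92.8, 210.6]), np.float32(169.9))
```

View pics/b.png

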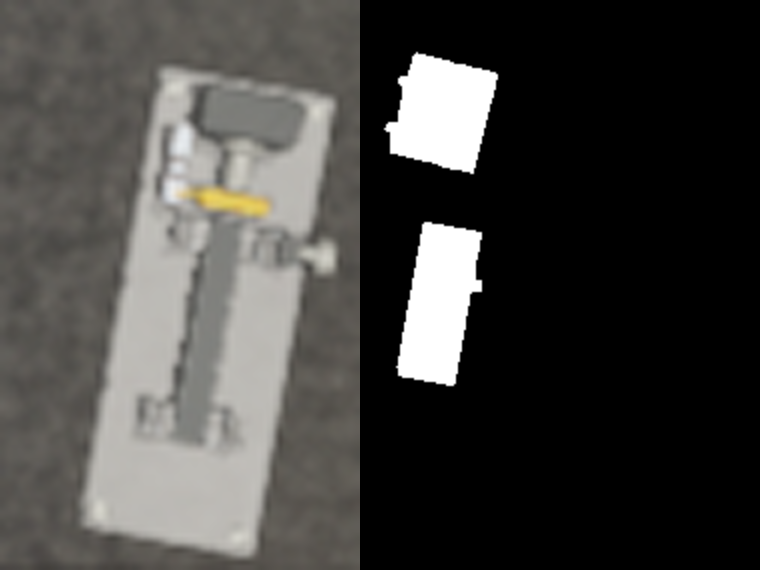

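Jig crop: brass stop at (230,203 in crop), clamp screw right, bed going down to the front saddles; the plate masks have small protrusions I'll remove. Now a planning helper.

```bash
cat >> h.py <<'E'
def plan(st,p,yaw):
    "shift (cm, current tool axes) and turn (deg about tool x) to put TCP at p with jaws along yaw(deg, mod 180)"
    Rt=R.from_quat(st['tcp_rot']); y=Rt.apply([0,1,0]); a=np.degrees(np.arctan2(y[1],y[0]))
    d=(yaw-a+90)%180-90   # world-z turn; tool x is down -> sign flips
    print('axes x',Rt.apply([1,0,0]).round(3),'jaw yaw',a.round(1),'tcp',np.round(st['eef_pos'],4),'q6',st['qpos'][5].round(2),'q',st['qpos'].round(2),'F',st['contact_force'].round(1),'open',round(st['opening'],3),'t',st['time'])
    print('SHIFT cm',(Rt.inv().apply(np.array(p)-st['eef_pos'])*100).round(2),'TURN',round(-d,1))
E
python3 - <<'E'
from h import *; import pickle
from plant import readout
c=pickle.load(open('top.pkl','rb')); f=c['frame']; hsv=cv2.cvtColor(f,cv2.COLOR_RGB2HSV)
for n,(u0,u1,v0,v1),z in (('rack',(145,210,238,308),.008),('jig',(335,385,222,308),.010)):
    m=np.zeros(f.shape[:2],np.uint8); m[v0:v1,u0:u1]=(hsv[v0:v1,u0:u1,2]>120)
    m=cv2.morphologyEx(m,cv2.MORPH_CLOSE,np.ones((5,5)));m=cv2.morphologyEx(m,cv2.MORPH_OPEN,np.ones((15,15)))
    for b in blob(c,m,z): print(n,b)
plan(readout.get_state(),[.462,-.103,.21],97.1)
E
```

```text
rack (array([175., 271.]), array([463.3, 111.5]), array([125.9, 140.7]), np.float32(166.5))
jig (array([359., 266.]), array([ 479.2, -387.8]), array([ 84.9, 210.6]), np.float32(169.9))
axes x [-0.     0.002 -1.   ] jaw yaw -70.2 tcp [ 0.228  -0.6346  0.2098] q6 -0.15 q [-1.38  0.29  1.58 -0.    1.28 -0.15] F [ 0.3 -0.2  0.4] open 0.998 t 0.1
SHIFT cm [  0.08 -42.12 -39.99] TURN 12.7
```

Call:
{"method": "drive_tool", "body": {"steps": [[0,-3.5,-3.3,0,1],[0,-3.5,-3.3,0,1],[0,-3.5,-3.3,0,1],[0,-3.5,-3.3,0,1],[0,-3.5,-3.3,0,1],[0,-3.5,-3.3,0,1],[0,-3.5,-3.3,0,1],[0,-3.5,-3.3,0,1],[0,-3.5,-3.3,0,1],[0,-3.5,-3.3,0,1]], "force": 60}}

```text
time: 1.1
eef_pos: [0.4206, -0.1923, 0.2108]
tcp_rot: [0.697, 0.121, -0.697, 0.121]
contact_force: [0.9, 0.4, 0.4]
opening: 1.002
```

Call:
{"method": "drive_tool", "body": {"steps": [[0,-3.5,-3.4,0,1],[0,-3.5,-3.4,0,1],[0,0,0,6.4,1],[0,0,0,6.3,1],[0,0,0,0,1],[0,0,0,0,1]]}}

```text
time: 1.7
eef_pos: [0.4605, -0.1054, 0.2107]
tcp_rot: [-0.706, -0.044, 0.706, -0.044]
contact_force: [-0.9, -0.6, 0.1]
opening: 0.997
```

Run:
```python
from h import *; import pickle
from plant import readout, read_camera
c=read_camera('wrist'); pickle.dump(c,open('w1.pkl','wb')); cv2.imwrite('pics/w1.png',c['frame'][:,:,::-1])
print({k:v for k,v in c.items() if k!='frame'})
plan(readout.get_state(),[.4787,-.1034,.1],97.1)
print(proj(c,[.4787,-.1034,.024]),proj(c,[.4423,-.2063,.024]))
```

```text
{'vertical_fov': 71.89012531263165, 'cx': 315.3256976446198, 'cy': 245.28420856472002, 'eye': array([ 0.53663325, -0.09617985,  0.37319675]), 'orientation': array([-0.11511411,  0.10106499, -0.65331389,  0.74142806])}
axes x [-0.  0. -1.] jaw yaw -82.9 tcp [ 0.4605 -0.1056  0.2108] q6 1.01 q [-0.44 -0.17  2.06  0.    1.26  1.01] F [ 0.3  0.  -0.7] open 0.999 t 1.75
SHIFT cm [ 1.108e+01  1.000e-02 -1.830e+00] TURN 0.0
[[315.01979981 197.9897427 ]] [[403.35239703 242.26877139]]
```

View pics/w1.png

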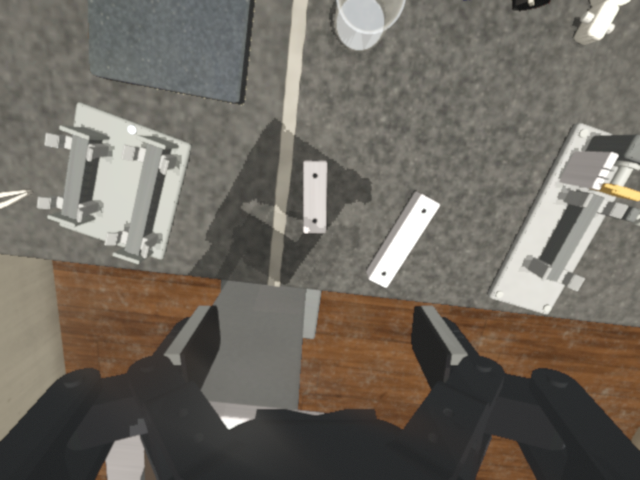

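Wrist view: short bar at (315,197), long at (404,240), rack plate corners ~(78,103),(189,146),(163,257), jig at right; predictions land on the bars.

Run:
```python
from h import *; import pickle
c=pickle.load(open('w1.pkl','rb')); f=c['frame']; hsv=cv2.cvtColor(f,cv2.COLOR_RGB2HSV)
for p in ((315,197),(404,240),(120,150),(530,290),(400,100),(140,200)): print(p,hsv[p[1],p[0]])
m=(hsv[...,2]>180)&(hsv[...,1]<40); m[:,:300]=0;m[:,445:]=0;m[:155]=0;m[290:]=0
for b in blob(c,m,.024): print(b)
m=np.zeros(f.shape[:2],np.uint8); m[90:260,30:195]=(hsv[90:260,30:195,2]>150)&(hsv[90:260,30:195,1]<40)
cv2.imwrite('pics/mr.png',m*255)
o=[cv2.resize(f[90:270,20:200],None,fx=3.3,fy=3.3,interpolation=cv2.INTER_CUBIC)[:,:,::-1]]
cv2.imwrite('pics/c.png',o[0])
```

```text
(315, 197) [ 14  12 227]
(404, 240) [  0   0 255]
(120, 150) [ 36  12 216]
(530, 290) [ 24  11 229]
(400, 100) [ 21  24 108]
(140, 200) [ 39  11 161]
(array([404., 241.]), array([ 441.8, -205.6]), array([ 25.7, 110.8]), np.float32(159.3))
(array([314., 196.]), array([ 478.9, -102.6]), array([23.9, 75.5]), np.float32(6.6))
```

View pics/c.png

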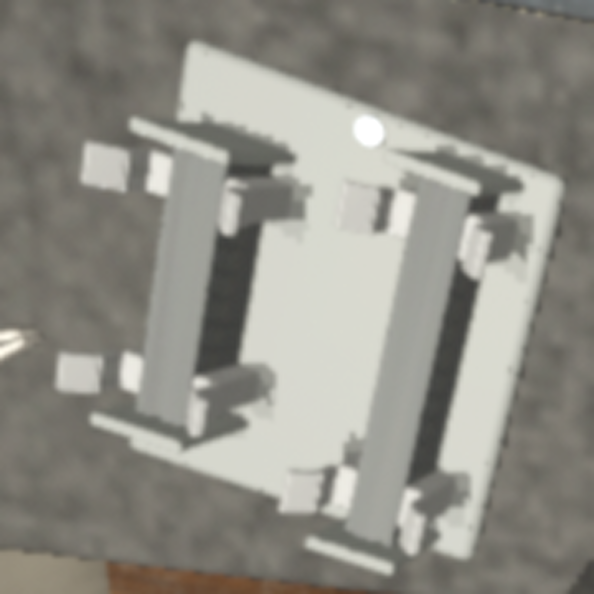

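Run:
```python
from h import *; import pickle
c=pickle.load(open('w1.pkl','rb'))
k=lambda a:np.array(a)/3.3+[20,90]
def show(n,a,b,z):
    P=plane(c,np.array([k(a),k(b)]),z)[:,:2]*1000; d=P[0]-P[1]
    print(n,P.mean(0).round(1),'len',np.linalg.norm(d).round(1),'yaw',np.degrees(np.arctan2(d[1],d[0])).round(1)); return P.mean(0)
s=show('short tabs',(180,140),(138,432),.042)
l=show('long tabs',(432,173),(350,556),.042); print('sep',np.linalg.norm(s-l))
show('short bed',(199,158),(163,418),.032)
show('plate diag?',(190,42),(470,557),.008)
show('plate right',(562,180),(470,557),.008)
for zz,yaw,ctr in ((0,-13.5,None),):
    P=plane(c,np.array([k((190,42)),k((562,180)),k((470,557))]),.008)[:,:2]*1000
    ctr=(P[0]+P[2])/2; a=np.radians(yaw)
    print('from plate: short', ctr, ctr+35*np.array([-np.sin(a),np.cos(a)]))
t=pickle.load(open('top.pkl','rb')); print('top predicts', proj(t,[.463,.1115,.008]))
```

```text
short tabs [470.2 141.1] len 91.7 yaw -13.2
long tabs [453.6  73.7] len 125.8 yaw -13.3
sep 69.50214355716778
short bed [468.8 141.6] len 83.8 yaw -12.6
plate diag? [462.4 106.5] len 180.2 yaw 27.6
plate right [449.1  49.4] len 136.6 yaw -13.0
from plate: short [462.36668596 106.53259832] [470.53727369 140.56554553]
top predicts [[175.09182196 270.95372512]]
```

Call:
{"method": "drive_tool", "body": {"steps": [[4.5,0,-1.8,0,1],[5,0,0,0,1],[4,0,0,0,1],[3.5,0,0,0,1],[2,0,0,0,1],[1.2,0,0,0,1],[0.4,0,0,0,1],[0,0,0,0,0.6],[0,0,0,0,0.3],[0,0,0,0,0]], "force": 50}}

```text
time: 2.75
eef_pos: [0.4798, -0.1038, 0.0065]
tcp_rot: [0.707, 0.043, -0.705, 0.044]
contact_force: [0.7, 0.2, 0.3]
opening: 0.516
```

Call:
{"method": "drive_tool", "body": {"steps": [[0,0,0,0,0],[0,0,0,0,0],[0,0,0,0,0],[0,0,0,0,0],[0,0,0,0,0]]}}

```text
time: 3.25
eef_pos: [0.4786, -0.1032, 0.005]
tcp_rot: [-0.706, -0.044, 0.706, -0.044]
contact_force: [0.3, 0.1, 0.1]
opening: -0.001
```

Run:
```python
from h import *
from plant import readout
plan(readout.get_state(),[.4702,.141,.1],76.7)
```

```text
axes x [-0.  0. -1.] jaw yaw -82.9 tcp [ 0.4786 -0.1032  0.005 ] q6 1.03 q [-0.42  0.16  2.15 -0.    0.83  1.03] F [0.3 0.1 0.1] open -0.001 t 3.25
SHIFT cm [ -9.5  -24.34  -2.17] TURN 20.4
```

The fingers shut on nothing, so I'll look.

Run:
```python
from h import *; import pickle
from plant import read_camera
c=read_camera('wrist'); t=read_camera('top'); s=read_camera('scene'); pickle.dump((c,t,s),open('w2.pkl','wb'))
a=c['frame']; b=cv2.resize(s['frame'][230:360,220:400],None,fx=2.2,fy=2.2)
o=np.zeros((480,760,3),np.uint8); o[:,:360]=cv2.resize(a,(360,270))[0:1].repeat(480,0)*0; o[:270,:360]=cv2.resize(a,(360,270)); o[:286,362:758]=b
tt=cv2.resize(t['frame'][230:310,140:390],None,fx=3,fy=2.3); o[290:290+184,:750]=tt
cv2.imwrite('pics/d.png',o[:,:,::-1])
```

```text
(no output)
```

View pics/d.png

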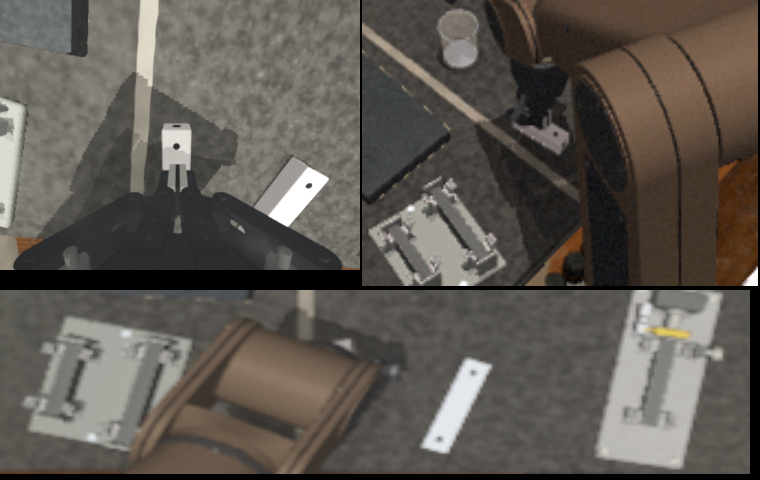

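Run:
```python
from h import *; import pickle
c,t,s=pickle.load(open('w2.pkl','rb'))
cv2.imwrite('pics/e.png',cv2.resize(c['frame'][210:430,220:420],None,fx=2.7,fy=2.7,interpolation=cv2.INTER_CUBIC)[:,:,::-1])
print(proj(c,[[.4786+.038*np.cos(.118),-.1032+.038*np.sin(.118),.024],[.4786,-.1032,.024],[.4786,-.1032,.005]]))
m=c['frame']; hsv=cv2.cvtColor(m,cv2.COLOR_RGB2HSV)
```

```text
[[314.67785885 230.55855689]
 [314.24255899 306.54271815]
 [314.32177825 289.64303879]]
```

View pics/e.png

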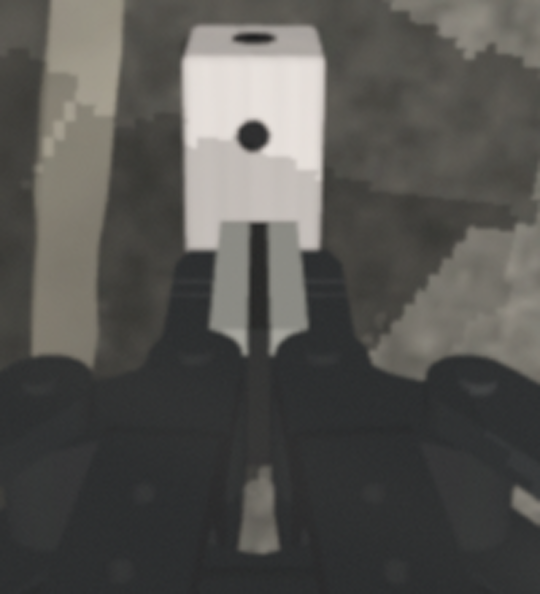

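The pads look nearly shut, seemingly above the bar, though the readout says TCP z = 5 mm. The bar hasn't moved. I'll raise shut and compare where the tips end in the wrist picture.

Call:
{"method": "drive_tool", "body": {"steps": [[-2,0,0,0,0],[-4,0,0,0,0],[0,0,0,0,0],[0,0,0,0,0]]}}

```text
time: 3.8
eef_pos: [0.4795, -0.1036, 0.0661]
tcp_rot: [0.707, 0.043, -0.705, 0.044]
contact_force: [0.0, 0.6, 0.2]
opening: -0.002
```

Run:
```python
from h import *; import pickle
from plant import read_camera,readout
c=read_camera('wrist'); s=read_camera('scene'); t=read_camera('top'); pickle.dump((c,t,s),open('w3.pkl','wb'))
o=np.zeros((480,790,3),np.uint8)
o[:,:436]=cv2.resize(c['frame'][210:430,220:420],None,fx=2.18,fy=2.182)
o[:300,440:790]=cv2.resize(s['frame'][240:300,270:340],None,fx=5,fy=5)
cv2.imwrite('pics/f.png',o[:,:,::-1])
st=readout.get_state(); p=st['eef_pos']; plan(st,p,0)
Rt=R.from_quat(st['tcp_rot'])
for n,q in (('tcp',[0,0,0]),('+11z',[0,0,.011]),('-11z',[0,0,-.011]),('back20',[-.02,0,-.011]),('back20+',[-.02,0,.011])): print(n,proj(c,p+Rt.apply(q)).round(1),proj(s,p+Rt.apply(q)).round(1))
```

```text
axes x [-0.002  0.001 -1.   ] jaw yaw -82.9 tcp [ 0.4776 -0.1028  0.0637] q6 1.03 q [-0.42  0.06  2.13  0.    0.95  1.03] F [ 0.  -0.3  0.2] open 0.0 t 3.95
SHIFT cm [0. 0. 0.] TURN -82.9
tcp [[312.4 290.7]] [[301.6 279.3]]
+11z [[312.4 308.8]] [[304.7 281.1]]
-11z [[312.4 272. ]] [[298.4 277.5]]
back20 [[312.2 287.7]] [[298.3 273.5]]
back20+ [[312.2 328.1]] [[304.7 277.2]]
```

View pics/f.png

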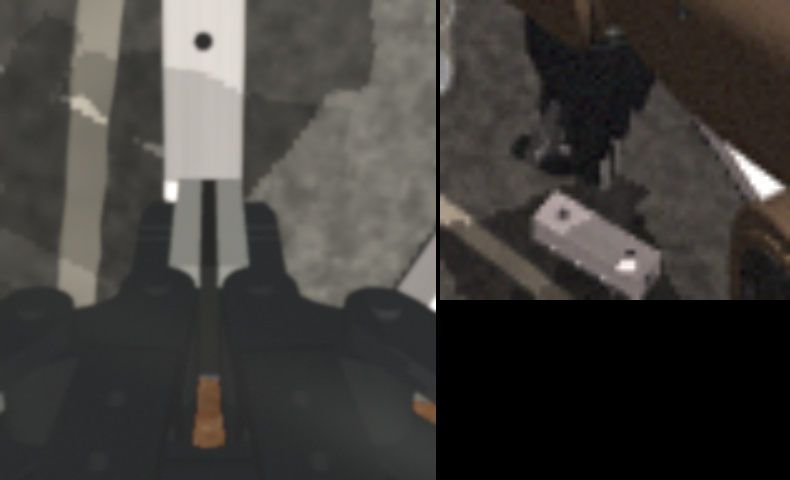

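Run:
```python
from h import *; import pickle
c,t,s=pickle.load(open('w3.pkl','rb'))
def tri(cs,uvs):
    A=np.zeros((3,3));b=np.zeros(3)
    D=[]
    for k,uv in zip(cs,uvs):
        d=ray(k,uv)[0]; d/=np.linalg.norm(d); P=np.eye(3)-np.outer(d,d); A+=P;b+=P@k['eye'];D.append((k['eye'],d))
    x=np.linalg.solve(A,b); return x,[np.linalg.norm(np.cross(x-e,d)) for e,d in D]
for uv in ((304.7,276.8),(303,277.5),(304,275)): print(tri((c,s),((315.4,292),uv)))
# silhouette change of the gripper at same camera pose: where do wrist-image finger pixels end in open picture?
print('eye',c['eye'])
d=cv2.absdiff(pickle.load(open('scene.pkl','rb'))['frame'],s['frame']).max(2)
print((d[265:290,292:312]>40).astype(int))
```

```text
(array([ 0.47630746, -0.10846935,  0.06745041]), [np.float64(0.004723972104185501), np.float64(0.004723972104185343)])
(array([ 0.47761478, -0.10615665,  0.06728264]), [np.float64(0.0021163986251492564), np.float64(0.0021163986251491614)])
(array([ 0.47915884, -0.10832072,  0.07378963]), [np.float64(0.004995793714342985), np.float64(0.004995793714343052)])
eye [ 0.55511205 -0.09431822  0.22884952]
[[0 0 0 1 1 1 1 1 0 0 0 1 0 0 0 1 0 0 0 0]
 [0 0 0 1 1 1 0 0 1 1 1 1 1 1 1 0 0 0 0 0]
 [0 0 0 1 1 1 0 1 1 1 1 1 0 0 0 0 0 0 0 0]
 [0 0 0 1 1 1 0 0 0 0 1 1 0 0 0 0 0 0 0 0]
 [0 0 0 0 0 1 0 0 0 1 1 1 0 0 0 0 0 0 0 0]
 [0 0 0 0 1 1 1 1 0 1 1 0 1 0 0 0 0 0 0 0]
 [0 1 1 0 1 1 1 1 1 1 1 0 1 0 0 0 0 0 0 0]
 [1 1 1 1 1 1 1 1 0 1 0 0 0 0 0 0 0 0 0 0]
 [1 1 1 1 1 1 1 0 0 1 0 0 0 0 0 0 0 0 0 0]
 [1 1 1 1 0 1 1 1 1 1 0 0 0 0 0 0 0 0 0 0]
 [0 0 0 0 0 0 1 1 1 1 0 0 0 0 0 0 0 0 0 0]
 [0 0 0 0 0 0 0 1 1 1 0 0 0 0 0 0 0 0 0 0]
 [0 0 0 0 0 0 0 0 0 0 0 0 0 0 0 0 0 0 0 0]
 [1 1 1 0 0 0 0 0 0 0 0 0 0 0 0 0 0 0 0 0]
 [1 1 1 1 0 0 0 0 0 0 0 0 0 0 0 0 0 0 0 0]
 [1 1 1 1 1 1 0 0 0 0 0 0 0 0 0 0 0 0 0 0]
 [1 1 1 1 1 1 1 0 0 0 0 0 0 0 0 0 0 0 0 0]
 [1 1 1 1 1 1 1 1 1 0 0 0 0 0 0 0 0 0 0 0]
 [1 1 0 1 1 1 1 1 1 1 1 0 0 0 0 0 0 0 0 0]
 [1 1 1 1 1 1 1 1 1 1 1 1 1 0 0 0 0 1 1 0]
 [1 1 1 1 1 1 1 1 1 1 1 1 1 1 1 0 0 1 1 0]
 [0 1 1 1 1 1 1 1 1 1 1 1 1 1 1 1 1 0 1 1]
 [0 0 0 1 1 1 1 1 1 1 1 1 1 1 1 1 1 1 0 0]
 [0 0 0 0 1 1 1 1 1 1 1 1 1 1 1 1 1 1 1 1]
 [0 0 0 0 0 0 1 1 1 1 1 1 1 1 1 1 1 1 1 1]]
```

Run:
```python
from h import *; import pickle
cr=np.array([.4789,-.1028]); a=np.radians(6.8); ex=np.array([np.cos(a),np.sin(a)]); ey=np.array([-ex[1],ex[0]])
for n in ('w2','w3'):
    c,t,s=pickle.load(open(n+'.pkl','rb'))
    print(n,'eye',c['eye'].round(4))
    for z in (.024,):
        P=[np.r_[cr+i*.038*ex+j*.012*ey,z] for i in(1,0,-1) for j in(1,-1)]
        print(proj(c,P).round(1).tolist())
        print('scene',proj(s,P).round(1).tolist())
    f=c['frame']
    print([tuple(f[v,315]) for v in range(270,345,5)])
    for v in (240,270,285,290,295,300,305): print(v,' '.join('%3d'%x for x in f[v,280:352:2].max(1)))
```

```text
w2 eye [ 0.5547 -0.0941  0.1676]
[[287.1, 229.7], [340.6, 229.9], [288.7, 305.8], [338.3, 306.0], [290.0, 371.7], [336.4, 371.9]]
scene [[288.3, 283.0], [293.1, 277.4], [298.9, 289.4], [303.7, 283.6], [309.7, 295.8], [314.4, 290.0]]
[(np.uint8(198), np.uint8(192), np.uint8(187)), (np.uint8(198), np.uint8(191), np.uint8(187)), (np.uint8(198), np.uint8(192), np.uint8(187)), (np.uint8(198), np.uint8(191), np.uint8(187)), (np.uint8(195), np.uint8(189), np.uint8(184)), (np.uint8(43), np.uint8(43), np.uint8(42)), (np.uint8(42), np.uint8(42), np.uint8(41)), (np.uint8(41), np.uint8(42), np.uint8(41)), (np.uint8(41), np.uint8(41), np.uint8(41)), (np.uint8(41), np.uint8(41), np.uint8(40)), (np.uint8(42), np.uint8(42), np.uint8(41)), (np.uint8(43), np.uint8(43), np.uint8(42)), (np.uint8(42), np.uint8(43), np.uint8(42)), (np.uint8(52), np.uint8(52), np.uint8(51)), (np.uint8(53), np.uint8(53), np.uint8(51))]
240  75  77  82 100 196 222 228 228 230 228 227 227 228 230 228 227 228 231 230 230 229 228 227 230 230 230 228 229 227 216 140  87  85  84  85  83
270  63  65  65  69 142 190 194 195 196 195
[... 2089 characters left out ...]
 190 191 191 188 188 189 189 191 193 194 194 194 195 192 191 191 160  64  65  68  69  68  69  81 100 104 107
290  62  62  62  62  63  65  69  87 175 189 191 190 185 186 187 188 188 189 191 191 192 192 191 190 188 153  64  65  68  71  76 105 110 112 107 101
295  62  65  64  61  57  55  59 101 239 255 255 152 133 133 134 132  92  40  39  66 127 133 134 134 133 115  61  65  84 100 122 126 115 121 116 106
300  64  65  61  58  55  57  57  92 228 255 239 136 133 134 133 131  79  40  38  57 126 133 133 133 133 121  79  94 110 116 114 107 110 114 111 105
305  64  63  59  52  46  45  44  46  44  50 112 133 133 133 133 132  80  40  40  57 126 133 134 133 133 123  60  46  45  45  45  49  85 111 117 115
```

Pictures (d–f): the tips end at wrist pixel row 292 and scene (304,277). Both fit fingertips about 20 mm behind the reported TCP, so the fingers closed just above the bar. I'll reopen and go about 2 cm deeper, watching the force.

Call:
{"method": "drive_tool", "body": {"steps": [[0,0,0,0,1],[0,0,0,0,1],[0,0,0,0,1],[0,0,0,0,1],[0,0,0,0,1],[3,0,0,0,1],[2.4,0,0,0,1],[0.5,0,0,0,1],[0,0,0,0,1]]}}

```text
time: 4.85
eef_pos: [0.4779, -0.1029, 0.0053]
tcp_rot: [-0.705, -0.044, 0.706, -0.043]
contact_force: [0.5, 0.1, -0.2]
opening: 0.997
```

Call:
{"method": "drive_tool", "body": {"steps": [[0.5,0,0,0,1],[0.4,0,0,0,1],[0.4,0,0,0,1],[0.3,0,0,0,1],[0,0,0,0,1]]}}

```text
time: 5.35
eef_pos: [0.4784, -0.1031, -0.0103]
tcp_rot: [-0.706, -0.044, 0.706, -0.043]
contact_force: [-0.6, -0.8, 0.5]
opening: 0.999
```

Call:
{"method": "drive_tool", "body": {"steps": [[0,0,0,0,0.7],[0,0,0,0,0.4],[0,0,0,0,0],[0,0,0,0,0],[0,0,0,0,0],[0,0,0,0,0]]}}

```text
time: 5.95
eef_pos: [0.479, -0.1034, -0.0096]
tcp_rot: [0.706, 0.043, -0.706, 0.044]
contact_force: [0.4, -0.2, 2.5]
opening: 0.264
```

Call:
{"method": "drive_tool", "body": {"steps": [[-1,0,0,0,0],[-3,0,0,0,0],[-4,0,0,0,0],[-3,-2,0,0,0],[0,-4,-0.4,0,0],[0,-4,-0.4,0,0],[0,-4,-0.4,0,0],[0,-4,-0.4,0,0],[0,-4,-0.4,0,0],[0,-2.3,-0.2,0,0]]}}

```text
time: 6.95
eef_pos: [0.4698, 0.1431, 0.1004]
tcp_rot: [-0.706, -0.044, 0.706, -0.044]
contact_force: [0.6, -0.1, -0.9]
opening: 0.267
```

Call:
{"method": "drive_tool", "body": {"steps": [[0,0,0,6.8,0],[0,0,0,6.8,0],[0,0,0,6.8,0],[0,0,0,0,0],[0,0,0,0,0]]}}

```text
time: 7.45
eef_pos: [0.4704, 0.1406, 0.1001]
tcp_rot: [-0.702, 0.081, 0.702, 0.081]
contact_force: [-0.5, 0.1, -0.2]
opening: 0.268
```

Run:
```python
from h import *; import pickle
from plant import read_camera,readout
plan(readout.get_state(),[.4702,.141,.0224],76.7)
c=read_camera('wrist'); s=read_camera('scene'); pickle.dump((c,s),open('w4.pkl','wb'))
cv2.imwrite('pics/g.png',c['frame'][:,:,::-1])
a=np.radians(-13.3);ex=np.array([np.cos(a),np.sin(a)])
print(proj(c,[np.r_[np.array([.4702,.141])+k*ex,.042] for k in (.046,-.046)]))
```

```text
axes x [-0. -0. -1.] jaw yaw -103.2 tcp [0.4704 0.1406 0.1001] q6 1.88 q [ 0.08  0.    2.11 -0.    1.03  1.88] F [-0.5  0.1 -0.2] open 0.268 t 7.45
SHIFT cm [ 7.77 -0.03  0.03] TURN 0.1
[[313.78490198 189.42851094]
 [313.63269249 312.97540859]]
```

View pics/g.png

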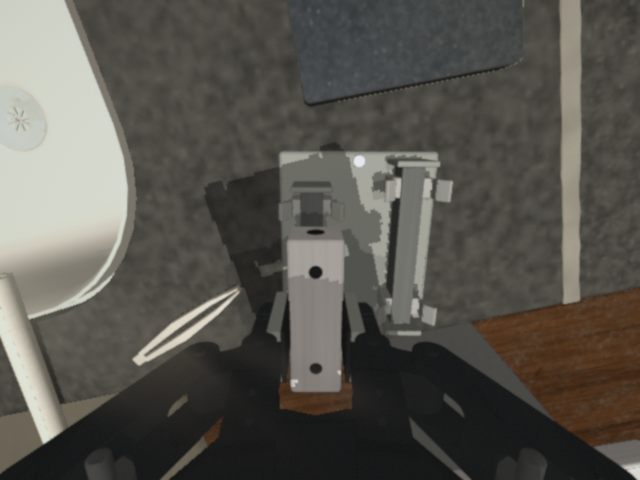

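Wrist view: bar held straight, its top from row 238 to 390 on column 315; the far short-row tab is at (312,186), slightly left of prediction.

Run:
```python
from h import *; import pickle
c,s=pickle.load(open('w4.pkl','rb'))
P=plane(c,[[315.7,238],[315.7,390.5]],.1337); print('bar',P.mean(0),np.linalg.norm(P[0]-P[1]))
T=plane(c,[[311.7,186]],.042); a=np.radians(-13.3); print('row centre from far tab',T[0,:2]-.046*np.array([np.cos(a),np.sin(a)]))
hsv=cv2.cvtColor(c['frame'],cv2.COLOR_RGB2HSV)
for v in (186,200,210,220): print(v,' '.join('%d'%x for x in c['frame'][v,270:350:2].max(1)))
```

```text
bar [0.47143235 0.13948879 0.1337    ] 0.07542204038133993
row centre from far tab [0.47271358 0.14182653]
186 51 53 53 53 55 84 104 109 109 109 104 83 78 78 76 77 78 77 77 77 77 77 77 77 76 77 76 76 76 77 80 101 106 107 107 107 107 107 106 106
200 48 47 46 47 49 73 101 104 101 89 85 101 117 117 116 85 71 72 71 73 72 73 73 73 72 73 81 112 115 117 108 85 85 89 105 107 107 107 107 107
210 50 50 51 51 76 109 106 104 104 103 104 103 124 124 123 97 71 70 70 73 74 73 73 73 73 73 81 117 121 121 111 97 103 103 102 106 108 96 107 106
220 49 48 48 47 58 91 101 106 99 106 106 108 105 88 84 69 56 54 53 56 55 55 58 57 57 57 66 84 100 107 107 106 104 102 101 104 105 105 107 107
```

Call:
{"method": "drive_tool", "body": {"steps": [[2,-0.2,0,0,0],[2.5,0,0,0,0],[1.5,0,0,0,0],[0.8,0,0,0,0],[0.5,0,0,0,0],[0.2,0,0,0,0],[0,0,0,0,0]]}}

```text
time: 8.25
eef_pos: [0.4716, 0.1426, 0.0255]
tcp_rot: [0.703, -0.082, -0.702, -0.082]
contact_force: [0.2, -0.2, -0.5]
opening: 0.263
```

Call:
{"method": "drive_tool", "body": {"steps": [[0.1,0,0,0,0],[0.1,0,0,0,0],[0,0,0,0,0]]}}

```text
time: 8.55
eef_pos: [0.4713, 0.1426, 0.0233]
tcp_rot: [0.703, -0.082, -0.702, -0.082]
contact_force: [0.1, -0.1, -0.9]
opening: 0.264
```

Call:
{"method": "drive_tool", "body": {"steps": [[0.1,0,0,0,0],[0.05,0,0,0,0],[0,0,0,0,0]]}}

```text
time: 8.85
eef_pos: [0.4714, 0.1426, 0.0224]
tcp_rot: [0.702, -0.082, -0.702, -0.082]
contact_force: [-2.3, 0.2, 5.9]
opening: 0.267
```

Call:
{"method": "drive_tool", "body": {"steps": [[0,0,0,0,0.35],[0,0,0,0,0.45],[0,0,0,0,0.55],[0,0,0,0,0.6],[0,0,0,0,0.6]]}}

```text
time: 9.35
eef_pos: [0.471, 0.1426, 0.0214]
tcp_rot: [-0.702, 0.082, 0.702, 0.082]
contact_force: [-0.1, -0.1, -0.2]
opening: 0.598
```

Call:
{"method": "drive_tool", "body": {"steps": [[-1,0,0,0,0.6],[-3,0,0,0,0.6],[-4,0,0,0,0.7],[-4,0,0,0,1],[0,0,0,0,1],[0,0,0,0,1]]}}

```text
time: 9.95
eef_pos: [0.472, 0.1427, 0.1434]
tcp_rot: [0.704, -0.082, -0.701, -0.082]
contact_force: [0.8, 0.6, -0.2]
opening: 1.001
```

Run:
```python
from h import *; import pickle
from plant import read_camera,readout
plan(readout.get_state(),[.442,-.206,.12],69.3)
c=read_camera('wrist'); s=read_camera('scene');t=read_camera('top'); pickle.dump((c,s,t),open('w5.pkl','wb'))
f=c['frame']; hsv=cv2.cvtColor(f,cv2.COLOR_RGB2HSV)
print(proj(c,[.4715,.1415,.056]))
m=(hsv[...,2]>140)&(hsv[...,1]<30); m[:180]=0
o=np.zeros((560,790,3),np.uint8)
o[:330,:440]=cv2.resize(f,(440,330))[:, :]; o[:560,445:790]=cv2.resize(f[140:420,220:400],(345,537))[:560].copy() if False else cv2.resize(f[140:420,230:400],(345,560))
o[340:540,:440]=cv2.resize(s['frame'][300:380,200:376],(440,200))
cv2.imwrite('pics/h.png',o[:,:,::-1])
```

```text
axes x [ 0.004  0.    -1.   ] jaw yaw -103.3 tcp [0.472  0.1427 0.1434] q6 1.89 q [ 0.09 -0.05  2.08  0.    1.11  1.89] F [ 0.8  0.6 -0.2] open 1.001 t 9.95
SHIFT cm [ 2.31 34.62 -5.12] TURN 7.4
[[316.0007028  242.97390334]]
```

View pics/h.png

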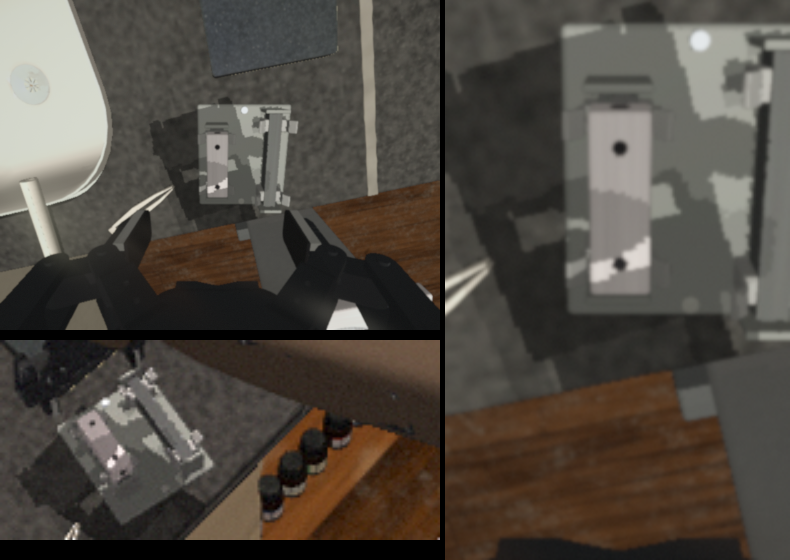

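Picture (11 so far): the short bar lies in the short row between its end tabs, released. Contact came at the expected bed height. Next is hovering over the long bar.

Call:
{"method": "drive_tool", "body": {"steps": [[-0.8,4.3,-0.6,0,1],[-0.8,4.3,-0.6,0,1],[-0.8,4.3,-0.6,0,1],[-0.8,4.3,-0.6,0,1],[-0.8,4.3,-0.6,0,1],[-0.8,4.3,-0.7,0,1],[-0.8,4.3,-0.7,0,1],[-0.4,4.5,-0.7,0,1],[0,0,0,7.4,1],[0,0,0,0,1]], "force": 80}}

```text
time: 11.1
eef_pos: [0.4398, -0.2066, 0.1997]
tcp_rot: [-0.694, 0.128, 0.697, 0.129]
contact_force: [-0.2, 0.1, -0.0]
opening: 1.004
```

Call:
{"method": "drive_tool", "body": {"steps": [[0,0,0,0,1],[0,0,0,0,1]]}}

```text
time: 11.3
eef_pos: [0.4406, -0.2047, 0.2005]
tcp_rot: [-0.695, 0.126, 0.696, 0.127]
contact_force: [0.3, -0.3, 0.4]
opening: 1.001
```

Run:
```python
from h import *; import pickle
from plant import read_camera,readout
c0,s0,t0=pickle.load(open('w5.pkl','rb'))
P=plane(c0,np.array([[588,110],[652,110],[588,296],[652,296]])/[2.03,2]+[230-445/2.03,140],.056)[:,:2]; print('short bar now',P.mean(0),np.linalg.norm(P[0]-P[2]),np.linalg.norm(P[0]-P[1]))
t=pickle.load(open('top.pkl','rb'))
C=plane(t,np.array([[160,68],[335,98],[253,555],[83,527]])/6+[325,215],.010)[:,:2]
print('jig top-view',C.mean(0),[np.linalg.norm(C[i]-C[i-1]).round(4) for i in range(4)],[np.degrees(np.arctan2(*(a-b)[::-1])).round(1) for a,b in((C[0],C[3]),(C[1],C[2]))])
c=read_camera('wrist'); pickle.dump(c,open('w6.pkl','wb')); f=c['frame']; hsv=cv2.cvtColor(f,cv2.COLOR_RGB2HSV)
m=((hsv[...,2]>180)&(hsv[...,1]<40)).astype(np.uint8)
for b in blob(c,m,.024): print(b)
st=readout.get_state(); plan(st,[.442,-.206,-.011],69.3)
print(proj(c,[[.479,-.388,.01],[.442,-.206,.024]]))
m=(hsv[...,2]>165)&(hsv[...,1]<40); m=cv2.morphologyEx(m.astype(np.uint8),cv2.MORPH_CLOSE,np.ones((5,5)))
print('jig masks');[print(b) for b in blob(c,m,.010)]
cv2.imwrite('pics/i.png',f[:,:,::-1])
```

```text
short bar now [0.47101007 0.14144784] 0.07677765581443516 0.023835807048037682
jig top-view [ 0.4781265 -0.3875557] [np.float64(0.2084), np.float64(0.0796), np.float64(0.2076), np.float64(0.0768)] [np.float64(-9.2), np.float64(-10.0)]
(array([ 57., 287.]), array([466.2, 111.1]), array([137.3, 151.1]), np.float32(76.4))
(array([315., 212.]), array([ 441.5, -206.2]), array([ 24.1, 109.7]), np.float32(158.9))
(array([542.,  62.]), array([ 503.2, -451. ]), array([ 9.4, 14.9]), np.float32(175.0))
(array([460.,  57.]), array([ 533.8, -381.1]), array([ 9. , 12.4]), np.float32(167.3))
(array([460.,  43.]), array([ 544.7, -383.2]), array([7.9, 9.8]), np.float32(77.3))
(array([475.,  39.]), array([ 542.8, -396.9]), array([ 7. , 15.6]), np.float32(173.9))
(array([459.,  27.]), array([ 557.5, -385.2]), array([ 9.7, 15.9]), np.float32(167.2))
(array([494.,  28.]), array([ 545.1, -415. ]), array([24.4, 26.2]), np.float32(82.9))
(array([466., 106.]), array([ 479.8, -380.6]), array([ 78.1, 199.7]), np.float32(170.1))
(array([146., 111.]), array([ 550. , -111.9]), array([ 82.7, 292.8]), np.float32(179.9))
axes x [-0.001  0.001 -1.   ] jaw yaw -110.6 tcp [ 0.4407 -0.2047  0.2008] q6 1.29 q [-0.64 -0.13  2.04  0.    1.23  1.29] F [1.  0.4 0.2] open 1.0 t 11.35
SHIFT cm [21.18  0.08 -0.19] TURN 0.1
[[473.38423123 115.4229108 ]
 [315.12272556 215.48510975]]
jig masks
(array([ 91., 341.]), array([387.3, 108.2]), array([20.9, 49.7]), np.float32(118.7))
(array([ 56., 287.]), array([464.4, 124.8]), array([143.7, 158.2]), np.float32(76.5))
(array([315., 212.]), array([ 438.9, -205.3]), array([ 26. , 115.2]), np.float32(159.5))
(array([539.,  63.]), array([ 502.1, -456.6]), array([16.4, 18. ]), np.float32(112.7))
(array([467.,  89.]), array([ 479.3, -386.6]), array([ 81.8, 210. ]), np.float32(170.1))
(array([147., 112.]), array([ 551. , -106.9]), array([ 87. , 306.1]), np.float32(179.9))
```

Call:
{"method": "drive_tool", "body": {"steps": [[4,0.1,-0.15,0,1],[5,0,0,0,1],[5,0,0,0,1],[3.5,0,0,0,1],[2,0,0,0,1],[1,0,0,0,1],[0.5,0,0,0,1],[0.2,0,0,0,1],[0,0,0,0,0.7],[0,0,0,0,0.4]]}}

```text
time: 12.35
eef_pos: [0.4429, -0.2079, -0.0092]
tcp_rot: [0.696, -0.128, -0.695, -0.127]
contact_force: [0.0, -0.3, 0.1]
opening: 0.691
```

Call:
{"method": "drive_tool", "body": {"steps": [[0,0,0,0,0],[0,0,0,0,0],[0,0,0,0,0],[0,0,0,0,0],[0,0,0,0,0]]}}

```text
time: 12.85
eef_pos: [0.4426, -0.2078, -0.0095]
tcp_rot: [0.696, -0.128, -0.695, -0.127]
contact_force: [-0.5, 0.5, 5.9]
opening: 0.252
```

Run:
```python
from h import *
from plant import readout
a=np.radians(-9.9); ex=np.array([np.cos(a),np.sin(a)])
p=np.array([.479,-.387])-.022*ex; print(p)
plan(readout.get_state(),[*p,.11],80.1)
```

```text
[ 0.45732759 -0.38321756]
axes x [ 0.001 -0.001 -1.   ] jaw yaw -110.7 tcp [ 0.4426 -0.2078 -0.0095] q6 1.29 q [-0.65  0.19  2.16  0.    0.79  1.29] F [-0.5  0.5  5.9] open 0.252 t 12.85
SHIFT cm [-11.94  15.88  -7.61] TURN -10.8
```

Call:
{"method": "drive_tool", "body": {"steps": [[-1,0,0,0,0],[-3,0,0,0,0],[-4,0,0,0,0],[-4,2,-1,0,0],[0,3.5,-1.7,0,0],[0,3.5,-1.7,0,0],[0,3.5,-1.7,0,0],[0,3.4,-1.9,0,0],[0,0,0,-5.4,0],[0,0,0,-5.4,0]]}}

```text
time: 13.85
eef_pos: [0.4597, -0.3852, 0.1088]
tcp_rot: [-0.704, 0.06, 0.705, 0.061]
contact_force: [-0.6, 0.6, -2.3]
opening: 0.255
```

Call:
{"method": "drive_tool", "body": {"steps": [[0,0,0,0,0],[0,0,0,0,0],[0,0,0,0,0]]}}

```text
time: 14.15
eef_pos: [0.4602, -0.3839, 0.1094]
tcp_rot: [-0.704, 0.062, 0.705, 0.062]
contact_force: [0.1, 0.2, -1.5]
opening: 0.256
```

Run:
```python
from h import *; import pickle
from plant import read_camera,readout
c=read_camera('wrist'); s=read_camera('scene');t=read_camera('top');st=readout.get_state(); pickle.dump((c,s,t,st),open('w7.pkl','wb'))
a=np.radians(-9.9); ex=np.array([np.cos(a),np.sin(a)]); p=np.array([.479,-.387])-.018*ex
plan(st,[*p,.0225],80.1)
o=np.zeros((560,790,3),np.uint8); f=c['frame']
o[:,:400]=cv2.resize(f[100:380,220:420],(400,560),interpolation=cv2.INTER_CUBIC)
o[:480,405:790]=cv2.resize(f[80:220,240:352],(385,480),interpolation=cv2.INTER_CUBIC)
cv2.imwrite('pics/j.png',o[:,:,::-1])
```

```text
axes x [ 0. -0. -1.] jaw yaw -100.0 tcp [ 0.4605 -0.3841  0.1096] q6 0.88 q [-0.86  0.22  1.85 -0.    1.07  0.88] F [-0.5  0.3 -2.9] open 0.255 t 14.3
SHIFT cm [ 8.71 -0.03 -0.08] TURN -0.1
```

View pics/j.png

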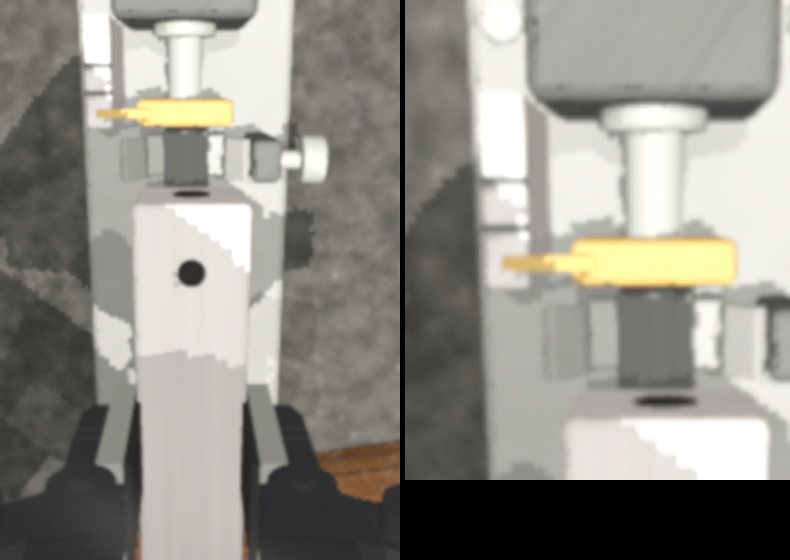

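Final picture: brass stop's near edge at crop (187,125), bed centre at crop x = 187, bar front top edge at crop (194,205). Computing the offsets.

Run:
```python
from h import *; import pickle
c,s,t,st=pickle.load(open('w7.pkl','rb'))
a=np.radians(-9.9); ex=np.array([np.cos(a),np.sin(a)]); ey=np.array([-ex[1],ex[0]])
o=np.array([.479,-.387]); J=lambda p:((p[:2]-o)@ex*1000,(p[:2]-o)@ey*1000)
k=lambda u,v:(220+u/2,100+v/2)
tcp=st['eef_pos']
print('tcp',J(tcp))
zt=tcp[2]+.0095+.024
F=plane(c,[k(136,205),k(252,205),k(141,560),k(243,560)],zt)
for q in F: print('bar top pt',np.round(J(q),1))
for z in (.057,.059,.061): print('stop near edge',z,np.round([J(q) for q in plane(c,[k(137,126),k(232,126)],z)],1).tolist())
print('bed',np.round([J(q) for q in plane(c,[k(164,158),k(208,158)],.032)],1).tolist())
print('cheeks',np.round([J(q) for q in plane(c,[k(147,160),k(224,160)],.041)],1).tolist())
print('plate edges',np.round([J(q) for q in plane(c,[k(85,150),k(289,150),k(93,330),k(280,330)],.010)],1).tolist())
# colour-based refinement of stop: brass mask
hsv=cv2.cvtColor(c['frame'],cv2.COLOR_RGB2HSV); m=(hsv[...,1]>90)&(hsv[...,0]>15)&(hsv[...,0]<35)&(hsv[...,2]>150); m[:, :285]=0; m[200:]=0;m[:,345:]=0
v,u=np.nonzero(m); print(u.min(),u.max(),v.min(),v.max())
```

```text
tcp (np.float64(-18.7691633058789), np.float64(-0.2987575661412729))
bar top pt [34.5  9.9]
bar top pt [ 34.5 -12.9]
bar top pt [-49.3  10.8]
bar top pt [-49.4 -13.1]
stop near edge 0.057 [[44.1, 16.0], [44.1, -14.0]]
stop near edge 0.059 [[44.2, 15.8], [44.2, -13.9]]
stop near edge 0.061 [[44.4, 15.7], [44.3, -13.8]]
bed [[31.4, 8.6], [31.4, -7.2]]
cheeks [[31.7, 14.1], [31.7, -12.4]]
plate edges [[32.1, 40.1], [32.0, -39.2], [-42.8, 40.4], [-42.9, -38.7]]
287 335 149 163
```

Call:
{"method": "drive_tool", "body": {"steps": [[2,-0.2,0,0,0],[3,0,0,0,0],[2,0,0,0,0],[0.8,0,0,0,0],[0.4,0,0,0,0],[0.2,0,0,0,0],[0,0,0,0,0],[0,0,0,0,0]]}}

```text
time: 15.1
eef_pos: [0.4614, -0.3831, 0.0268]
tcp_rot: [0.705, -0.062, -0.704, -0.061]
contact_force: [-0.1, 0.4, -1.7]
opening: 0.252
```

Call:
{"method": "drive_tool", "body": {"steps": [[0.1,0,0,0,0],[0.1,0,0,0,0],[0,0,0,0,0]]}}

```text
time: 15.4
eef_pos: [0.4607, -0.3823, 0.0236]
tcp_rot: [-0.704, 0.061, 0.704, 0.061]
contact_force: [-0.1, 0.9, -1.4]
opening: 0.254
```

Call:
{"method": "drive_tool", "body": {"steps": [[0.1,0,0,0,0],[0.05,0,0,0,0],[0,0,0,0,0]]}}

```text
time: 15.7
eef_pos: [0.4608, -0.3825, 0.0225]
tcp_rot: [0.704, -0.061, -0.704, -0.061]
contact_force: [-1.0, 0.6, 2.1]
opening: 0.252
```

```bash
cat > chk.py <<'E'
from h import *; import pickle
from plant import read_camera,readout
F=[]
for i in range(3):
    c=read_camera('wrist'); st=readout.get_state(); F.append((st['contact_force'],st['eef_pos']))
t=read_camera('top'); s=read_camera('scene'); pickle.dump((c,s,t,st),open('last.pkl','wb'))
f_,p_=np.mean([x[0] for x in F],0),np.mean([x[1] for x in F],0)
a=np.radians(-9.9); ex=np.array([np.cos(a),np.sin(a)]); ey=np.array([-ex[1],ex[0]]); o=np.array([.479,-.387])
print('t',st['time'],'tcp',p_.round(4),'J',((p_[:2]-o)@ex*1000).round(1),'F',f_.round(1),'along',(f_[:2]@ex).round(1),'lat',(f_[:2]@ey).round(1),'open',st['opening'])
for n,k in (('wrist',c),('top',t)):
    hsv=cv2.cvtColor(k['frame'],cv2.COLOR_RGB2HSV); m=((hsv[...,1]>90)&(hsv[...,0]>15)&(hsv[...,0]<35)&(hsv[...,2]>130)).astype(np.uint8)
    pr=proj(k,[*(o+.05*ex),.05])[0]
    M=np.zeros_like(m); r=45 if n=='wrist' else 14; u,v=pr.astype(int); M[max(v-r,0):v+r,max(u-r,0):u+r]=m[max(v-r,0):v+r,max(u-r,0):u+r]
    vv,uu=np.nonzero(M)
    if len(uu):
        P=plane(k,np.c_[uu,vv],.058)[:,:2]-o; x,y=P@ex*1000,P@ey*1000; b=(abs(y)<13)
        print(n,len(uu),'brass plate x range',np.percentile(x[b],[3,97]).round(1),'| pointer x',np.median(x[y>18]).round(1) if (y>18).any() else None, 'y',y.min().round(1),y.max().round(1))
E
python3 chk.py
```

```text
t 15.85 tcp [ 0.4609 -0.3825  0.0225] J -18.7 F [-1.7  0.7  2.9] along -1.8 lat 0.4 open 0.2537057194746551
wrist 1872 brass plate x range [44.5 52.5] | pointer x None y -13.6 17.3
top 24 brass plate x range [46.3 53.4] | pointer x 48.7 y -12.6 23.9
```

Call:
{"method": "drive_tool", "body": {"steps": [[0,0,-0.15,0,0],[0,0,-0.15,0,0],[0,0,-0.15,0,0],[0,0,-0.15,0,0],[0,0,-0.15,0,0],[0,0,-0.1,0,0],[0,0,0,0,0],[0,0,0,0,0]]}}

```text
time: 16.75
eef_pos: [0.469, -0.3844, 0.0225]
tcp_rot: [-0.704, 0.061, 0.705, 0.061]
contact_force: [-3.1, -0.3, 4.6]
opening: 0.252
```

```bash
python3 chk.py
```

```text
t 16.9 tcp [ 0.469  -0.3844  0.0225] J -10.3 F [-3.4  0.7  4.9] along -3.5 lat 0.1 open 0.25600600174291094
wrist 1952 brass plate x range [44.5 54. ] | pointer x None y -13.8 17.7Traceback (most recent call last):
  File "chk.py", line 17, in <module>
    print(n,len(uu),'brass plate x range',np.percentile(x[b],[3,97]).round(1),'| pointer x',np.median(x[y>18]).round(1) if (y>18).any() else None, 'y',y.min().round(1),y.max().round(1))
                                          ~~~~~~~~~~~~~^^^^^^^^^^^^^
    return _quantile_unchecked(
        a, q, axis, out, overwrite_input, method, keepdims, weights)
    return _ureduce(a,
                    func=_quantile_ureduce_func,
    ...<5 lines>...
                    overwrite_input=overwrite_input,
                    method=method)
    r = func(a, **kwargs)
    result = _quantile(arr,
                       quantiles=q,
    ...<2 lines>...
                       out=out,
                       weights=wgt)
    slices_having_nans = np.isnan(arr[-1, ...])
                                  ~~~^^^^^^^^^
IndexError: index -1 is out of bounds for axis 0 with size 0
```

Call:
{"method": "drive_tool", "body": {"steps": [[0,0,-0.1,0,0],[0,0,-0.1,0,0],[0,0,-0.1,0,0],[0,0,-0.1,0,0],[0,0,-0.1,0,0],[0,0,0,0,0],[0,0,0,0,0]]}}

```text
time: 17.7
eef_pos: [0.4728, -0.385, 0.0225]
tcp_rot: [-0.703, 0.061, 0.706, 0.061]
contact_force: [-6.9, 1.7, 6.8]
opening: 0.257
```

```bash
sed -i 's/if len(uu):/if len(uu)>500:/' chk.py; python3 chk.py
```

```text
t 17.85 tcp [ 0.4728 -0.385   0.0225] J -6.5 F [-7.2  0.7  7.4] along -7.2 lat -0.5 open 0.2553294671400121
wrist 1883 brass plate x range [47.7 56.8] | pointer x None y -13.5 17.4
```

Call:
{"method": "drive_tool", "body": {"steps": [[-0.03,0,-0.1,0,0],[0,0,-0.1,0,0],[0,0,-0.1,0,0],[0,0,-0.1,0,0],[0,0,-0.1,0,0],[0,0,0,0,0],[0,0,0,0,0]]}}

```text
time: 18.65
eef_pos: [0.4763, -0.3855, 0.0225]
tcp_rot: [-0.702, 0.06, 0.707, 0.061]
contact_force: [-10.8, 2.1, 7.6]
opening: 0.257
```

```bash
python3 chk.py
```

```text
t 18.8 tcp [ 0.4763 -0.3856  0.0225] J -2.9 F [-11.1   1.8   8.9] along -11.2 lat -0.1 open 0.2559382439095884
wrist 1760 brass plate x range [51.  60.8] | pointer x None y -13.4 17.4
```

Call:
{"method": "drive_tool", "body": {"steps": [[-0.03,0,-0.1,0,0],[0,0,-0.1,0,0],[0,0,-0.1,0,0],[0,0,-0.05,0,0],[0,0,0,0,0],[0,0,0,0,0]]}}

```text
time: 19.5
eef_pos: [0.4787, -0.3859, 0.0225]
tcp_rot: [-0.701, 0.06, 0.708, 0.061]
contact_force: [-14.0, 1.3, 8.6]
opening: 0.253
```

```bash
python3 chk.py
cat > prof.py <<'E'
from h import *; import pickle,sys
a=np.radians(-9.9); ex=np.array([np.cos(a),np.sin(a)]); ey=np.array([-ex[1],ex[0]]); o=np.array([.479,-.387])
for fn in sys.argv[1:]:
    c=pickle.load(open(fn,'rb'))[0]; print(fn)
    xs=np.arange(42,74,1.0)
    for y in (19,22,25,28,31):
        uv=proj(c,[[*(o+x/1000*ex+y/1000*ey),.060] for x in xs]).astype(np.float32)
        v=cv2.remap(c['frame'],uv[:,:1],uv[:,1:],cv2.INTER_LINEAR)[:,0].astype(int)
        print(y,' '.join(f"{p.max()}{'b' if p[0]-p[2]>60 else ''}" for p in v), uv[0].round())
E
python3 prof.py w7.pkl last.pkl
```

```text
t 19.65 tcp [ 0.4787 -0.3859  0.0225] J -0.5 F [-13.    1.2  10.1] along -13.0 lat -1.1 open 0.25624471873362886
wrist 1393 brass plate x range [53.5 63.4] | pointer x None y -13.4 17.4
w7.pkl
19 178 176 161 157 178 220b 250b 255b 214 176 176 192 223 229 229 228 230 229 229 228 228 231 231 230 227 221 219 219 220 219 218 202 [283. 167.]
22 162 153 149 151 157 192b 219b 215b 174 156 157 162 163 163 162 162 162 162 162 162 162 162 162 161 161 159 160 160 161 161 161 161 [279. 167.]
25 151 149 189 224 211 209 218b 219b 225 235 240 248 206 227 254 242 245 255 255 255 223 243 255 255 255 255 255 255 255 255 255 255 [274. 167.]
28 177 167 196 230 235 227 220b 221b 229 234 232 212 153 177 226 234 235 240 254 251 216 222 255 255 255 255 255 255 255 255 255 255 [269. 167.]
31 173 166 180 210 216 218 211 207 204 202 198 178 139 164 206 215 214 213 205 178 133 181 237 244 248 249 251 255 255 254 251 250 [264. 167.]
last.pkl
19 165 152 161 174 173 174 175 174 167 170 158 153 154 168 211b 212b 178b 151 150 149 149 149 150 151 150 150 150 148 148 149 151 159 [268. 233.]
22 144 145 145 170 176 169 157 154 151 152 154 155 155 167 210b 211b 176b 148 149 148 151 152 151 151 151 151 150 149 149 150 150 152 [260. 233.]
25 143 156 162 190 227 228 229 230 229 231 232 229 170 137 210b 211b 187b 225 230 230 166 109 214 229 229 227 227 229 229 229 232 232 [252. 233.]
28 157 156 155 190 227 230 229 231 232 229 228 226 163 139 209b 210b 194b 226 228 225 149 109 213 226 226 228 228 228 230 230 227 226 [244. 233.]
31 74 69 76 108 163 156 156 161 170 168 152 148 118 105 135 156 151 152 160 161 120 103 143 158 162 155 154 158 167 163 154 151 [237. 233.]
```

Call:
{"method": "drive_tool", "body": {"steps": [[0,0,-0.07,0,0],[0,0,-0.07,0,0],[0,0,-0.06,0,0],[0,0,0,0,0],[0,0,0,0,0],[0,0,0,0,0]]}}

```text
time: 20.35
eef_pos: [0.4801, -0.3862, 0.0225]
tcp_rot: [-0.701, 0.06, 0.708, 0.062]
contact_force: [-14.3, 1.5, 11.3]
opening: 0.259
```

```bash
python3 chk.py;python3 prof.py last.pkl
```

```text
t 20.5 tcp [ 0.4801 -0.3862  0.0225] J 0.9 F [-15.4   2.1  10.5] along -15.5 lat -0.6 open 0.2545310449367921
wrist 1379 brass plate x range [55.  64.9] | pointer x None y -13.6 17.4
last.pkl
19 166 156 142 174 173 175 176 176 171 169 164 156 155 155 155 202b 213b 205b 155 149 150 150 151 152 151 152 151 150 150 150 151 159 [268. 237.]
22 146 146 146 146 147 169 160 156 153 153 154 156 156 155 155 201b 212b 205b 153 148 151 153 152 152 152 152 150 149 153 160 154 153 [260. 237.]
25 145 144 144 183 228 229 229 231 230 232 233 231 165 104 152 207b 212b 204b 201 231 169 110 214 229 229 228 228 230 230 230 232 233 [252. 237.]
28 137 153 151 186 228 231 230 232 233 230 229 226 159 105 181 216b 212b 204b 217 226 154 110 213 227 226 229 228 229 230 231 228 227 [245. 237.]
31 80 71 72 103 165 170 162 157 157 163 161 155 116 105 124 167 159 150 152 153 128 103 139 150 159 167 158 155 154 160 165 148 [237. 237.]
```

Call:
{"method": "drive_tool", "body": {"steps": [[0,0,-0.05,0,0],[0,0,0,0,0],[0,0,0,0,0],[0,0,0,0,0],[0,0,0,0,0],[0,0,0,0,0],[0,0,0,0,0],[0,0,0,0,0]]}}

```text
time: 21.4
eef_pos: [0.4804, -0.3862, 0.0225]
tcp_rot: [-0.701, 0.06, 0.708, 0.062]
contact_force: [-16.3, 1.2, 10.5]
opening: 0.254
```

```bash
python3 chk.py;python3 prof.py last.pkl | grep -E '^2[58]'
python3 - <<'E'
from h import *; import pickle
c,s,t,st=pickle.load(open('last.pkl','rb')); a=pickle.load(open('top.pkl','rb'))['frame']
d=cv2.absdiff(a,t['frame']).max(2)
for n,(u,v) in dict(beaker=(261,201),bottle=(437,279),clip=(402,196),clip2=(348,185),rack=(164,270)).items(): print(n,(d[v-12:v+12,u-12:u+12]>40).sum())
# bar seated: top-edge size of the bar front at z=.056
ex=np.array([np.cos(np.radians(-9.9)),np.sin(np.radians(-9.9))]); ey=np.array([-ex[1],ex[0]]); o=np.array([.479,-.387])
for x in (15,25,35,45,50):
    ys=np.arange(-20,21,1.); uv=proj(c,[[*(o+x/1000*ex+y/1000*ey),.056] for y in ys]).astype(np.float32)
    print(x,' '.join(str(int(p.max())) for p in cv2.remap(c['frame'],uv[:,:1],uv[:,1:],cv2.INTER_LINEAR)[:,0]))
E
```

```text
t 21.55 tcp [ 0.4804 -0.3863  0.0225] J 1.3 F [-15.6   1.6  10.7] along -15.7 lat -1.1 open 0.2586527950448165
wrist 1360 brass plate x range [55.4 65.2] | pointer x None y -13.6 17.4
25 144 145 145 186 228 229 229 232 230 232 233 231 170 103 167 219 212b 211b 199 231 165 106 212 230 229 228 228 231 230 230 233 233 [252. 238.]
28 136 149 153 194 228 231 230 231 233 230 229 227 161 103 189 222 212b 211b 199 227 154 106 211 227 226 229 229 229 231 231 228 227 [245. 238.]
beaker 0
bottle 2
clip 0
clip2 0
rack 265
15 144 143 142 142 138 138 138 138 140 184 196 197 197 198 199 200 200 198 196 196 198 198 196 196 197 196 197 197 200 199 200 195 153 137 138 138 138 140 143 143 143
25 175 174 174 173 167 149 143 143 151 215 229 230 231 232 233 233 217 223 222 226 231 230 202 199 199 205 209 212 225 226 230 223 184 145 143 143 143 143 143 143 142
35 81 121 163 160 155 156 156 155 164 215 229 231 232 232 233 234 233 232 230 231 233 233 230 230 230 232 232 232 232 232 232 226 181 130 155 157 157 158 152 153 154
45 79 77 73 69 73 134 161 146 134 211 230 231 232 232 232 234 234 233 230 231 233 233 231 229 231 232 232 232 232 232 232 225 188 126 124 132 144 143 143 152 168
50 155 152 152 155 169 175 176 176 189 255 255 255 255 255 252 255 236 233 231 232 234 235 232 230 231 232 233 232 232 232 232 225 183 176 176 176 176 176 176 176 156
```

```bash
python3 -c "
from plant import sign_off; print(sign_off())"
```

```text
the job is handed in; nothing more can be done
None
```

The job is handed in at about 21.6 s. The short bar is in the rack's short row and released. The long bar is still gripped in the jig, pressed against the stop.

- **Short bar:** the first grasp closed on nothing, because the fingertips sit about 20 mm behind the reported tool point. I went about 16 mm deeper and it held. In the rack it measures 77 x 24 mm at the seated height, lying between its end tabs.
- **Long bar:** it is straight between the cheeks, and its width at bed height says it is seated. The stop was pushed gently, in steps of 1.5 mm or less.
- **Pointer:** it reads 58.5 against marks at 54.8 and 62.8 (jig millimetres), so about 9.7 mm of travel, close to midway. The brass plate's edge suggests nearer 10.9 mm.
- **Push:** the wrist reads 15.7 N along the jig and 10.7 N vertically, more than the spring's 10 N or so. I put the difference down to bar friction, but did not measure it separately.
- **Bystanders:** the top picture shows no change at the beaker, and only 2 changed pixels at the bottle. Two white clip-like objects lie beyond the jig; neither changed.

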